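Interlace the finned cooling block with its fixed fin pack

ROBOT

A 6-joint arm with a two-finger parallel gripper is mounted at the origin on the work surface. World frame = base frame: x ahead of the robot, y to its left, z up, the work surface at z = 0. Lengths are in m, angles in rad, forces in N, time in s.
With the tool pointing down it reaches from about 0.275 to 0.775 m from the base axis. Payload 14.6 kg.
Tool frame: the origin (TCP) lies at the very end of the fingers, on their centre line; the grasp point (between the pads) lies 19 mm behind it; y points along the fingers, x is the direction in which the jaws open and shut, and the axes are right-handed (so a half turn about y gives the same grasp; the last joint's range is limited). The gripper opens to 85 mm and grips with 20 to 120 N. Pads are 22 mm wide; open, the fingers measure 114 mm over their backs; the gripper's body (76 mm by 85 mm) begins 54 mm behind the grasp point. The pads swing forward as they close: fully open they stand 13 mm farther back than shut.
Start: joints at [1.134, 0.263, -0.048, 1.259, 0, 1.415], TCP at [0.146, 0.504, 0.231] pointing down, gripper open.
Joint ranges: [-2.65, 2.65], [-0.89, 1.7], [-1.18, 1.37], [-2.13, 2.11], [-1.35, 1.29], [-3.14, 3.14]. Speed limits (rad/s): [1.89, 1.89, 2.57, 2.79, 3.14, 3.14].

INTERFACE

Orientations are given as a unit quaternion [w, x, y, z].
In Python, from rig import robot gives the robot as it stands.
- The arm moves only by the tool jog_arm, never from a script. Its argument "commands" is a list of rows, each an object of numbers: "tx", "ty", "tz": the shift along the tool's x, y, z in mm; "ax", "ay", "az": the turn, a rotation vector about the tool's x, y, z in degrees; "jaw": the closure, from 0 (fully open) to 1 (shut). A call has 1 to 12 rows; each row is the pose to reach, as a shift and turn from the pose measured when the call began, along the tool's axes at that moment; what a row does not reach only later rows make up. A row lasts 1/10 s, in which the tool goes at most 50 mm and 8.59 degrees, less where a joint would pass 70% of its speed; a pose out of reach is approached as far as the arm can. A call with a gripper value outside its range is refused whole. The fingers move at their own pace and stop on an object; "squeeze" is the grip in N (left out, the last holds). Time passes only in rows, so rows that repeat a pose let the fingers close. It gives the time, the measured TCP pose, the force and the opening at its end, in the units of the state.
- robot.read_state(): the state, without advancing time (a new reading comes with each control period).
- robot.read_camera(name): name is "scene" or "top"; returns a dict with "pixels" (384x512x3 uint8, red, green, blue), "z_map" (384x512 float32, m along the optical axis (not along the pixel's ray), 0 where there is no reading), "camera_matrix" (3x3 intrinsics, pixels), "T" (4x4, takes a point from camera to world coordinates). Camera axes: x right, y up, looking along -z (the intrinsics and any distortion apply to the point x, -y, -z); pixel columns grow to the right and rows downward; lengths in m; the calibration is good to about 2 mm. A picture is of the moment at which its call begins.
- robot.sign_off(): hands the job in, once; it reports no verdict.
The state is a dict: "clock": time; "q": joint angles; "qd": joint speeds; "joint_torque": joint torques, N m; "position": TCP position; "tool_rot": TCP orientation; "wrist_force": force on the tool from outside, world axes, zero at the start; "torque": the same for the moment, N m; "grip_width": finger opening in m.
Only numpy, scipy, OpenCV 4.12 (cv2) and the standard library are available. Lean on these libraries where they do the work, as an engineer would, in place of code of your own. Each camera call takes 0.05 s, during which the arm holds its last target. There are 200 camera calls.

TASK

Slide the loose finned aluminium block along the table so that its four fins go into the four slots of the fixed fin pack, until it is fully home with its body flush against the pack's face. The pack has been re-clamped somewhere along its bar, so find by look or touch where its slots are; keep the block flat on the table (do not lift it), and leave the other things alone.

Things in the scene. Friction and masses are not known exactly. Their poses are not given: they have to be found in the camera images.
- bar: Fixed dark steel bar, 240 mm long (y), 40 mm thick (x = 0 to 40 mm), 30 mm high. Origin: on the table, under the middle of its front long face; z up; +x is the way the block must travel. An aluminium fin pack is clamped rigidly and squarely on this front face, its middle anywhere from -20 to +20 mm along the bar's y: this offset is not reported, look or feel for it.
- pack_front (a point): Fixed point of the bar (not of the pack), 85 mm before its front face, 45 mm high: lies in the plane of the pack's flat front face and at its top, but at the bar's middle, so up to 20 mm sideways from the pack's middle. The pack fills bar x = -85 to 0 mm, is 45 mm high and 164 mm wide (y) with two flat, plain outer flanks. Axes as the bar.
- pack_slots (a point): Fixed point of the bar, 55 mm before its front face, at the bar's middle, 45 mm high. The pack has four slots 18 mm wide and 60 mm deep, open at the top and towards -x, with middles at y = -45, -15, 15, 45 mm from the pack's own middle; 12 mm fins stand between them, and a solid cheek 28 mm wide at each side. Two dark clamp straps lie on top.
- block: Loose aluminium finned block, about 0.65 kg (0.45 to 0.85), flat on the table. Origin: underside, middle of its solid body of 88 mm (x, -44 to 44) by 102 mm (y) by 45 mm (z). Four fins stand out in +x. It starts with its tips about 65 to 175 mm before the pack, up to 45 mm sideways from the bar's middle, turned up to 23 degrees. Home: origin 129 mm before the bar's front face.
- block_front (a point): Middle of the top edge of the block's front face, from which the fins stand out, 44 mm ahead of its origin and 45 mm high. Fully home, this face touches the pack's front face (the fins are 5 mm shorter than the slots). Axes as the block.
- fin_tips (a point): Point midway between the block's fin tips, 99 mm ahead of its origin, 45 mm high. The four fins are 55 mm long, 12 mm thick, 45 mm high, round-nosed, at y = -45, -15, 15, 45 mm; the outer ones are flush with the body's sides, so each flat flank is 143 mm long. 3 mm of play each side in the slots.
- filter_clip: Bystander, loose, behind the bar: steel clip fixture 60 x 90 mm, 98 mm high, holding upright a round green glass filter 60 mm across. Origin under its middle.
- mirror_mount: Bystander, loose: matte black mirror mount 50 x 60 mm, 68 mm high. Origin under its middle.
- spacer_tube: Bystander, loose: brass tube standing up, 44 mm across, 60 mm high. Origin under its middle.
- align_disc: Bystander, loose: yellow plastic disc lying flat, 60 mm across, 10 mm thick. Origin under its middle.
- photodiode: Bystander, loose: gold-tinted round housing, 42 mm across, 38 mm high. Origin under its middle.
- hex_driver: Bystander, loose: screwdriver lying on the table, handle to its -x. Origin under its middle.
- post_holder: Bystander, loose: post holder with a round foot 60 mm across, 68 mm high. Origin under its middle.
Things that resemble listed ones, but are neither listed nor needed, are in the scene too. Leave any purple look-alike of the block alone.

How it is judged:
At the end, for the whole second after the job is handed in: The block lies flat on the table, at rest, all four fins in the slots, its body's front face within 4 mm of the pack's front face and square to it within 0.06 rad (x of block in the frame of bar between -0.133 and -0.124 m and y of block in the frame of bar between -0.026 and 0.026 m and angle between the x axis of block and the x axis of bar, either way round below 0.06 rad and z of block in the frame of bar between -0.003 and 0.003 m and angle between block's own z axis and vertical below 0.05 rad and linear speed of block below 0.01 m/s); the robot touches nothing.
It fails at once if the block is lifted off the table or tipped (height (world z) of block above 0.012 m or angle between block's own z axis and vertical above 0.15 rad).
It fails at once if a bystander is displaced by more than 15 mm (distance of any of filter_clip, mirror_mount, spacer_tube, align_disc, photodiode, hex_driver, post_holder from where it was at the start of the episode above 0.015 m).
It also fails if it takes over 72 s, if anything falls off the work surface, if the arm or the gripper's body presses on something with over 40 N, if the wrist force passes 120 N, or if a joint passes its speed limit or range.

## Working session

There is one attempt and no reset: what is moved stays moved. The work goes in short steps, Python scripts to look and compute and a tool call to move; the robot and the scene stay as the last step left them, time stands still between calls to the robot, and variables do not carry over. Pictures are saved under pics/ and viewed, about 8 in all and at most 12, crops included, and the job is handed in when it is done.

Besides the shell and the picture viewer there is one more tool, called after ">>>" as name(argument=value, ...), one argument or row to a line, values as JSON. jog_arm: Moves the arm, as the interface text tells. Its arguments: {"type":"object","properties":{"commands":{"type":"array"},"squeeze":{"type":"number"}},"required":["commands"]}

```bash
mkdir -p pics; ls; cat > h.py <<'E'
import numpy as np, cv2
from rig import robot
def grab(n):
    c=robot.read_camera(n); return c
def world(c):
    K=c["camera_matrix"];z=c["z_map"];v,u=np.mgrid[:384,:512]
    P=np.stack([(u-K[0,2])/K[0,0]*z,-(v-K[1,2])/K[1,1]*z,-z],-1)
    return P@c["T"][:3,:3].T+c["T"][:3,3]
def save(c,name): cv2.imwrite("pics/"+name,c["pixels"][...,::-1]);np.savez("pics/"+name[:-4]+".npz",**c)
def pix(c,p):
    q=np.linalg.inv(c["T"])@np.r_[p,1];K=c["camera_matrix"];return K[0,0]*q[0]/-q[2]+K[0,2],K[1,1]*q[1]/q[2]+K[1,2]
E
python3 - <<'E'
from h import *
s=robot.read_state();print(s)
for n in("scene","top"):
    c=grab(n);save(c,n+"0.png");print([k for k in c], c["camera_matrix"].round(1).tolist(),c["T"].round(3).tolist())
a=cv2.imread("pics/top0.png");cv2.imwrite("pics/top0b.png",cv2.resize(a,(800,600)))
a=cv2.imread("pics/scene0.png");cv2.imwrite("pics/scene0b.png",cv2.resize(a,(800,600)))
E
```

```text
pics
{'clock': 0.0, 'q': array([ 1.13369928e+00,  2.63520960e-01, -4.88936495e-02,  1.25943233e+00,
        1.63920500e-05,  1.41546041e+00]), 'qd': array([ 2.23145472e-03, -5.61906027e-04,  5.39781961e-04,  4.38420903e-05,
       -2.80438369e-04, -3.30929200e-04]), 'joint_torque': array([-1.25074399e-03, -6.37614012e+01,  3.84564006e+01,  1.36408227e-02,
       -4.16988223e-05,  3.34552089e-05]), 'position': array([0.14587921, 0.50404749, 0.23084201]), 'tool_rot': array([-0.56508437,  0.56542322,  0.4245082 , -0.42516941]), 'wrist_force': array([-0.04988621, -0.19228037, -0.16227978]), 'torque': array([ 0.00662787,  0.00688338, -0.03378335]), 'grip_width': 0.08560267310335735}
['pixels', 'z_map', 'camera_matrix', 'T'] [[392.1, 0.0, 259.6], [0.0, 392.1, 197.8], [0.0, 0.0, 1.0]] [[0.189, -0.828, 0.527, 1.206], [0.982, 0.154, -0.11, -0.17], [0.01, 0.539, 0.842, 1.102], [0.0, 0.0, 0.0, 1.0]]
['pixels', 'z_map', 'camera_matrix', 'T'] [[409.1, 0.0, 257.4], [0.0, 409.1, 191.8], [0.0, 0.0, 1.0]] [[0.023, 0.993, -0.113, 0.42], [-1.0, 0.021, -0.022, -0.059], [-0.02, 0.113, 0.993, 1.071], [0.0, 0.0, 0.0, 1.0]]
```

View pics/top0b.png

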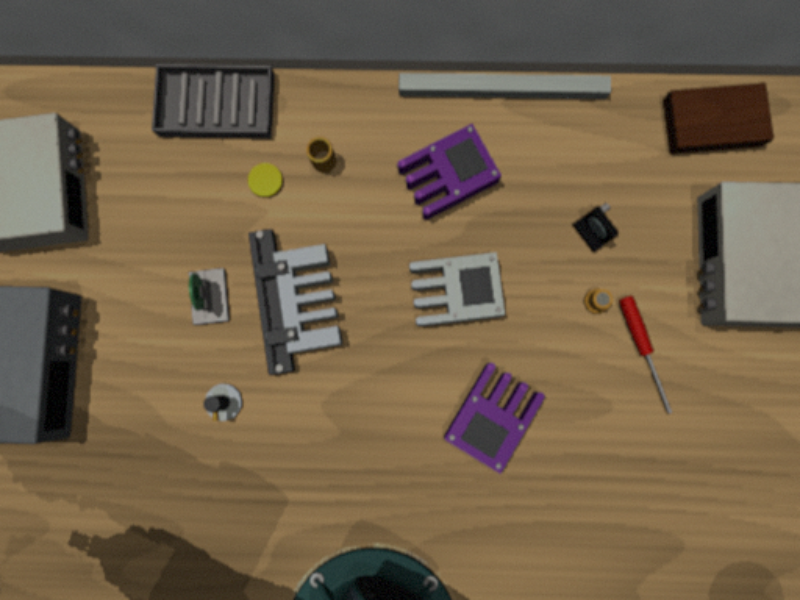

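View pics/scene0b.png

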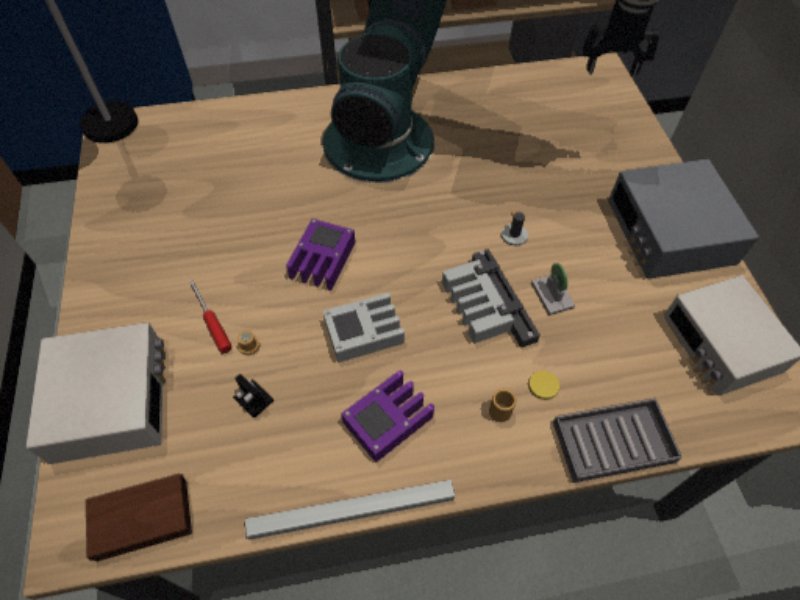

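The top view shows the silver block at about (470,287) and the pack on its bar at (300,300). The purple look-alikes are at (450,170) and (495,415). Only the silver one matches "aluminium". It lies in front of the pack with its fins facing the pack (+x is image left). Next I'll measure both.

```bash
cat >> h.py <<'E'
def load(n): return dict(np.load("pics/"+n+".npz"))
def topmask(c,zlo=.036,zhi=.054):
    W=world(c);p=c["pixels"].astype(int);sat=p.max(2)-p.min(2)
    return W,(W[...,2]>zlo)&(W[...,2]<zhi)&(sat<40)
E
python3 - <<'E'
from h import *
c=load("top0");W,m=topmask(c)
print("table z",np.median(W[250:300,60:120,2]))
n,l,st,ce=cv2.connectedComponentsWithStats(m.astype(np.uint8))
for i in range(1,n):
    if st[i,4]>80:
        q=W[l==i]; r=cv2.minAreaRect((q[:,:2]*1000).astype(np.float32)); print(i,st[i],q.mean(0).round(4),r, np.median(q[:,2]).round(4))
# bar dark top
d=(W[...,2]>.022)&(W[...,2]<.036);n,l2,st,ce=cv2.connectedComponentsWithStats(d.astype(np.uint8))
for i in range(1,n):
    if st[i,4]>150:
        q=W[l2==i];print("lo",i,st[i],q.mean(0).round(4),cv2.minAreaRect((q[:,:2]*1000).astype(np.float32)))
a=c["pixels"][120:280,140:350,::-1];a=cv2.resize(a,None,fx=3.7,fy=3.7,interpolation=cv2.INTER_CUBIC);cv2.imwrite("pics/crop0.png",a)
E
```

```text
table z 0.000577829846809319
100 [285  88  27  28 446] [ 0.772  -0.1346  0.0467] ((772.2744750976562, -134.89247131347656), (60.65085983276367, 50.568416595458984), 28.1773681640625) 0.0466
123 [  0 101  52  57 265] [0.6717 0.5336 0.0455] ((660.1964721679688, 541.04150390625), (84.8722152709961, 193.2790985107422), 49.47001266479492) 0.0456
143 [451 121   6  47 147] [ 0.6664 -0.528   0.045 ] ((668.4661254882812, -528.7799072265625), (5.5635905265808105, 120.38262939453125), 89.4896469116211) 0.0448
156 [ 164  156   54   69 1648] [0.5358 0.1282 0.0461] ((535.6119384765625, 135.1678009033203), (164.62109375, 115.03318786621094), 11.012458801269531) 0.0457
157 [ 262  161   61   47 1850] [ 0.5592 -0.1328  0.0458] ((558.2448120117188, -122.42820739746094), (102.18954467773438, 142.6231689453125), 7.952946186065674) 0.0458
182 [ 34 227   9  55 211] [0.3674 0.509  0.0452] ((368.1749572753906, 509.7319030761719), (8.281598091125488, 134.58731079101562), 89.26688385009766) 0.0451
205 [295 264  31  29 513] [ 0.3261 -0.1695  0.0469] ((326.0328063964844, -169.5442352294922), (60.49896240234375, 
[... 424 characters left out ...]
0625, -541.7628173828125), (188.0266571044922, 85.13945007324219), 64.0035171508789)
lo 31 [  6 108  48  51 183] [0.6651 0.5339 0.0291] ((660.0418090820312, 541.0802001953125), (83.60875701904297, 175.7511444091797), 53.12424850463867)
lo 40 [ 159  146   29   94 1124] [0.5328 0.1841 0.0308] ((533.4857788085938, 183.12625122070312), (239.28819274902344, 40.48749542236328), 10.850153923034668)
lo 65 [ 38 187  13  94 239] [0.4231 0.5091 0.0293] ((420.7144470214844, 507.73858642578125), (10.827742576599121, 236.6287384033203), 89.71498107910156)
lo 70 [398 189  21  38 271] [ 0.5075 -0.4187  0.0251] ((507.1697998046875, -419.6396484375), (98.8835678100586, 21.215343475341797), 19.051847457885742)
```

View pics/crop0.png

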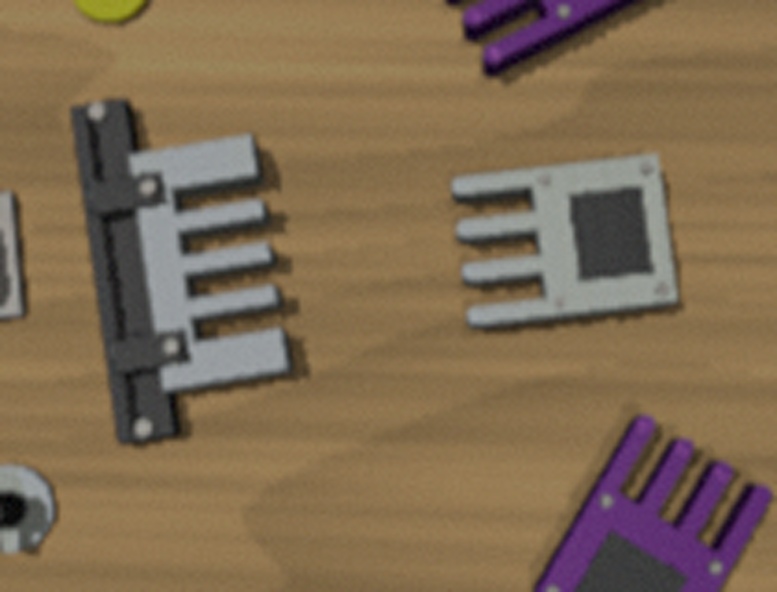

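The crop confirms the choice. The silver block, crop (565,240), has light fins, and its measured rectangle is 102 x 142.6 mm at a height of 45 mm. The pack's rectangle is 164.6 mm wide and the bar's 239 x 40 mm, so all three match the given sizes.

Worked out in the bar frame, the pack offset is about +7 mm. The block is at x = -312 mm and y = +35 mm, turned about -3°. The plan is to push the +y flank sideways by 28 mm with the open fingers, then push from the rear with both fingers.

```bash
cat >> h.py <<'E'
from scipy.spatial.transform import Rotation as Ro
BA=np.radians(10.93); BO=np.array([.5373,.1635]); BX=np.array([-np.sin(BA),np.cos(BA)]); BY=np.array([-np.cos(BA),-np.sin(BA)])
def tobar(p): d=np.asarray(p)[...,:2]-BO; return np.stack([d@BX,d@BY],-1)*1000
def frombar(x,y): return BO+(x*BX+y*BY)/1000
def pose():
    s=robot.read_state();return s,Ro.from_quat(s["tool_rot"][[1,2,3,0]])
def jog(x,y,z,jawdir):  # world m; jawdir = horizontal 2-vector for tool x
    s,R=pose();M=R.as_matrix()
    if M[:2,0]@jawdir<0: jawdir=-np.asarray(jawdir)
    ty=np.array([0,0,-1.]);tx=np.r_[jawdir,0];T=np.c_[tx,ty,np.cross(tx,ty)]
    d=M.T@(np.array([x,y,z])-s["position"])*1000
    print("t",d.round(1),"a",np.degrees((R.inv()*Ro.from_matrix(T)).as_rotvec()).round(2))
def blockpose(c,lim=None):
    W,m=topmask(c)
    b=tobar(W);
    if lim: m&=(b[...,0]<lim)
    m&=(b[...,0]>-400)&(abs(b[...,1])<110)&(W[...,2]<.050)
    n,l,st,_=cv2.connectedComponentsWithStats(m.astype(np.uint8));i=1+st[1:,4].argmax()
    r=cv2.minAreaRect(b[l==i].astype(np.float32));return r
E
python3 - <<'E'
from h import *
s,R=pose();print(R.as_matrix().round(3))
c=load("top0");print(blockpose(c,-100))
W=world(c);p=c["pixels"].astype(int);m=(p[...,2]-p[...,1]>40)&(W[...,2]>.03);b=tobar(W[m]);
b=b[(b[:,1]>80)];print("purple near bar-y min",b[b[:,1].argsort()[::40]][:8].round(0).tolist())
m=(W[...,2]>.015);b=tobar(W);k=m&(b[...,0]<-355)&(b[...,0]>-520)&(abs(b[...,1])<90);print("obst behind",b[k][::20].round(0).tolist())
print("flank"); jog(*frombar(-296,112),.15,BX)
E
```

```text
[[ 0.278 -0.    -0.961]
 [ 0.961 -0.001  0.278]
 [-0.001 -1.     0.   ]]
((-284.71270751953125, 33.64984893798828), (102.18954467773438, 142.62315368652344), 87.02295684814453)
purple near bar-y min [[-196.0, 157.0], [-315.0, 174.0], [-341.0, 186.0], [-326.0, 193.0], [-325.0, 201.0], [-329.0, 206.0], [-361.0, 212.0], [-313.0, 216.0]]
obst behind [[-519.0, -53.0], [-518.0, -49.0], [-515.0, -24.0], [-355.0, 26.0], [-518.0, 81.0], [-519.0, 86.0], [-500.0, 89.0]]
flank
t [-532.8   81.3 -505.7] a [-2.000e-02 -2.707e+01 -5.000e-02]
```

>>> jog_arm(
  commands=[
    {"tx":-533,"ty":80,"tz":-506,"ay":-27,"jaw":0},
    {"tx":-533,"ty":80,"tz":-506,"ay":-27},
    {"tx":-533,"ty":80,"tz":-506,"ay":-27},
    {"tx":-533,"ty":80,"tz":-506,"ay":-27},
    {"tx":-533,"ty":80,"tz":-506,"ay":-27},
    {"tx":-533,"ty":80,"tz":-506,"ay":-27},
    {"tx":-533,"ty":80,"tz":-506,"ay":-27},
    {"tx":-533,"ty":80,"tz":-506,"ay":-27},
    {"tx":-533,"ty":80,"tz":-506,"ay":-27},
    {"tx":-533,"ty":80,"tz":-506,"ay":-27},
    {"tx":-533,"ty":80,"tz":-506,"ay":-27},
    {"tx":-533,"ty":80,"tz":-506,"ay":-27},
  ],
)

```text
$.commands[0]: bad value
```

```bash
python3 - <<'E'
from h import *
s,R=pose();print(s["clock"],s["position"],s["q"].round(2));jog(*frombar(-296,112),.15,BX)
E
```

```text
0.1 [0.14588244 0.50409537 0.2308843 ] [ 1.13  0.26 -0.05  1.26  0.    1.42]
t [-532.8   81.3 -505.7] a [-2.000e-02 -2.707e+01 -5.000e-02]
```

>>> jog_arm(
  commands=[
    {"tx":-45,"ty":0,"tz":-20,"ay":-4,"jaw":0},
    {"tx":-90,"ty":0,"tz":-40,"ay":-8,"jaw":0},
    {"tx":-135,"tz":-65,"ay":-12,"jaw":0},
    {"tx":-180,"tz":-90,"ay":-16,"jaw":0},
    {"tx":-220,"tz":-120,"ay":-20,"jaw":0},
    {"tx":-260,"tz":-150,"ay":-24,"jaw":0},
    {"tx":-295,"tz":-185,"ay":-27,"jaw":0},
    {"tx":-330,"tz":-220,"ay":-27,"jaw":0},
    {"tx":-360,"tz":-260,"ay":-27,"jaw":0},
    {"tx":-390,"tz":-300,"ay":-27,"jaw":0},
    {"tx":-390,"tz":-300,"ay":-27,"jaw":0},
    {"tx":-390,"tz":-300,"ay":-27,"jaw":0},
  ],
)

```text
$.commands[0]: bad value
```

```bash
python3 - <<'E'
from h import *
s,R=pose();print(s["clock"],s["position"],s["q"].round(2));jog(*frombar(-296,112),.15,BX)
E
```

```text
0.1 [0.14588244 0.50409537 0.2308843 ] [ 1.13  0.26 -0.05  1.26  0.    1.42]
t [-532.8   81.3 -505.7] a [-2.000e-02 -2.707e+01 -5.000e-02]
```

>>> jog_arm(
  commands=[
    {"tx":-45,"ty":0,"tz":-20,"ax":0,"ay":-4,"az":0,"jaw":0},
  ],
)

```text
clock: 0.2
position: [0.1528, 0.4577, 0.2297]
tool_rot: [-0.55, 0.55, 0.444, -0.445]
wrist_force: [1.1, -0.9, 0.5]
grip_width: 0.0853
```

```bash
python3 - <<'E'
from h import *
jog(*frombar(-296,112),.15,BX)
E
```

```text
t [-523.9   80.  -449.6] a [ -0.05 -22.95  -0.05]
```

>>> jog_arm(
  commands=[
    {"tx":-524,"ty":30,"tz":-450,"ax":0,"ay":-23,"az":0,"jaw":0},
    {"tx":-524,"ty":30,"tz":-450,"ax":0,"ay":-23,"az":0,"jaw":0},
    {"tx":-524,"ty":30,"tz":-450,"ax":0,"ay":-23,"az":0,"jaw":0},
    {"tx":-524,"ty":30,"tz":-450,"ax":0,"ay":-23,"az":0,"jaw":0},
    {"tx":-524,"ty":30,"tz":-450,"ax":0,"ay":-23,"az":0,"jaw":0},
    {"tx":-524,"ty":30,"tz":-450,"ax":0,"ay":-23,"az":0,"jaw":0},
    {"tx":-524,"ty":30,"tz":-450,"ax":0,"ay":-23,"az":0,"jaw":0},
    {"tx":-524,"ty":30,"tz":-450,"ax":0,"ay":-23,"az":0,"jaw":0},
    {"tx":-524,"ty":30,"tz":-450,"ax":0,"ay":-23,"az":0,"jaw":0},
    {"tx":-524,"ty":30,"tz":-450,"ax":0,"ay":-23,"az":0,"jaw":0},
    {"tx":-524,"ty":30,"tz":-450,"ax":0,"ay":-23,"az":0,"jaw":0},
    {"tx":-524,"ty":30,"tz":-450,"ax":0,"ay":-23,"az":0,"jaw":0},
  ],
)

```text
clock: 1.4
position: [0.4278, -0.0469, 0.2052]
tool_rot: [0.45, -0.45, -0.545, 0.546]
wrist_force: [1.8, 1.4, -0.3]
grip_width: 0.0857
```

```bash
python3 - <<'E'
from h import *
s,R=pose();print(s["clock"],s["position"],s["q"].round(2));jog(*frombar(-296,112),.06,BX)
E
```

```text
1.4 [ 0.42783567 -0.04694237  0.20519822] [-0.3   0.11 -0.32  1.14 -0.   -0.49]
t [-110.   145.2  -35.5] a [-0.05  0.02 -0.04]
```

>>> jog_arm(
  commands=[
    {"tx":-45,"ty":30,"tz":-14,"ax":0,"ay":0,"az":0,"jaw":0},
    {"tx":-90,"ty":50,"tz":-30,"ax":0,"ay":0,"az":0,"jaw":0},
    {"tx":-110,"ty":70,"tz":-35,"ax":0,"ay":0,"az":0,"jaw":0},
    {"tx":-110,"ty":110,"tz":-35,"ax":0,"ay":0,"az":0,"jaw":0},
    {"tx":-110,"ty":135,"tz":-35,"ax":0,"ay":0,"az":0,"jaw":0},
    {"tx":-110,"ty":135,"tz":-35,"ax":0,"ay":0,"az":0,"jaw":0},
  ],
)

```text
clock: 2.0
position: [0.4809, -0.1477, 0.0674]
tool_rot: [0.452, -0.448, -0.544, 0.546]
wrist_force: [-0.1, 0.4, 1.5]
grip_width: 0.0858
```

```bash
python3 - <<'E'
from h import *
s,R=pose();print(s["clock"],s["position"]);jog(*frombar(-296,112),.008,BX)
c=grab("scene");save(c,"scene1.png");a=c["pixels"][110:300,150:400,::-1];cv2.imwrite("pics/s1c.png",cv2.resize(a,(750,570)))
E
```

```text
2.0 [ 0.48093575 -0.1476856   0.06738342]
t [-1.3 59.4 -2.7] a [-0.32 -0.01  0.16]
```

View pics/s1c.png

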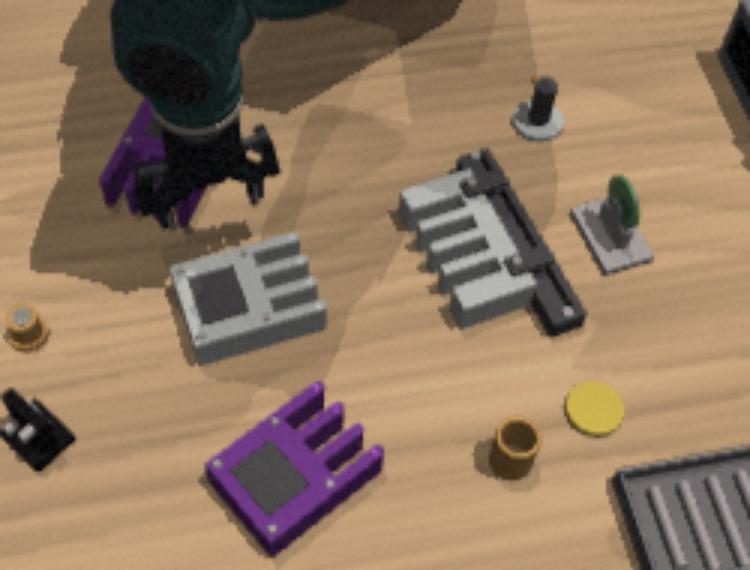

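The open gripper is in front of the block's near flank (fingers at (155,205) and (265,185), flank at (180,265)) and clear of the purple block. I'll go down and start the sideways push.

>>> jog_arm(
  commands=[
    {"tx":-1,"ty":30,"tz":-2,"ax":0,"ay":0,"az":0,"jaw":0},
    {"tx":-1,"ty":52,"tz":-3,"ax":0,"ay":0,"az":0,"jaw":0},
    {"tx":-1,"ty":59,"tz":-3,"ax":0,"ay":0,"az":0,"jaw":0},
    {"tx":-1,"ty":59,"tz":-3,"ax":0,"ay":0,"az":0,"jaw":0},
  ],
)

```text
clock: 2.45
position: [0.4852, -0.1483, 0.0111]
tool_rot: [0.451, -0.449, -0.545, 0.546]
wrist_force: [0.0, 0.6, 0.3]
grip_width: 0.0852
```

>>> jog_arm(
  commands=[
    {"tx":0,"ty":0,"tz":-8,"ax":0,"ay":0,"az":0,"jaw":0},
    {"tx":0,"ty":0,"tz":-13,"ax":0,"ay":0,"az":0,"jaw":0},
    {"tx":0,"ty":0,"tz":-17,"ax":0,"ay":0,"az":0,"jaw":0},
    {"tx":0,"ty":0,"tz":-21,"ax":0,"ay":0,"az":0,"jaw":0},
    {"tx":0,"ty":0,"tz":-25,"ax":0,"ay":0,"az":0,"jaw":0},
    {"tx":0,"ty":0,"tz":-28,"ax":0,"ay":0,"az":0,"jaw":0},
    {"tx":0,"ty":0,"tz":-30,"ax":0,"ay":0,"az":0,"jaw":0},
    {"tx":0,"ty":0,"tz":-32,"ax":0,"ay":0,"az":0,"jaw":0},
    {"tx":0,"ty":0,"tz":-32,"ax":0,"ay":0,"az":0,"jaw":0},
  ],
)

```text
clock: 3.35
position: [0.5163, -0.1423, 0.012]
tool_rot: [0.451, -0.449, -0.544, 0.547]
wrist_force: [-9.3, -1.1, 9.0]
grip_width: 0.0851
```

```bash
python3 - <<'E'
from h import *
s,R=pose();print(s["clock"],s["position"],tobar(s["position"]),s["wrist_force"]);
for n in("top","scene"):
    c=grab(n);save(c,n+"2.png");print(n,blockpose(c,-100))
E
```

```text
3.35 [ 0.51625408 -0.1423395   0.01197729] [-296.30092971   78.65423276] [-9.33999149 -1.08157982  8.98990762]
top ((-243.10577392578125, -28.2251033782959), (17.599910736083984, 64.35286712646484), 82.88805389404297)
scene ((-282.079345703125, 25.586658477783203), (142.83494567871094, 121.36337280273438), 0.22376424074172974)
```

>>> jog_arm(
  commands=[
    {"tx":0,"ty":0,"tz":-3,"ax":0,"ay":0,"az":0,"jaw":0},
    {"tx":0,"ty":0,"tz":-6,"ax":0,"ay":0,"az":0,"jaw":0},
    {"tx":0,"ty":0,"tz":-9,"ax":0,"ay":0,"az":0,"jaw":0},
    {"tx":0,"ty":0,"tz":-9,"ax":0,"ay":0,"az":0,"jaw":0},
    {"tx":0,"ty":0,"tz":-9,"ax":0,"ay":0,"az":0,"jaw":0},
  ],
)

```text
clock: 3.95
position: [0.5258, -0.1407, 0.0122]
tool_rot: [0.451, -0.449, -0.545, 0.546]
wrist_force: [0.4, 0.5, 0.2]
grip_width: 0.0849
```

>>> jog_arm(
  commands=[
    {"tx":0,"ty":0,"tz":10,"ax":0,"ay":0,"az":0,"jaw":0},
    {"tx":0,"ty":0,"tz":20,"ax":0,"ay":0,"az":0,"jaw":0},
    {"tx":0,"ty":-50,"tz":25,"ax":0,"ay":0,"az":0,"jaw":0},
    {"tx":-30,"ty":-100,"tz":25,"ax":0,"ay":0,"az":0,"jaw":0},
    {"tx":-75,"ty":-130,"tz":25,"ax":0,"ay":0,"az":0,"jaw":0},
    {"tx":-120,"ty":-130,"tz":25,"ax":0,"ay":8,"az":0,"jaw":0},
    {"tx":-160,"ty":-130,"tz":10,"ax":0,"ay":16,"az":0,"jaw":0},
    {"tx":-160,"ty":-130,"tz":-20,"ax":0,"ay":24,"az":0,"jaw":0},
    {"tx":-160,"ty":-130,"tz":-60,"ax":0,"ay":32,"az":0,"jaw":0},
    {"tx":-160,"ty":-130,"tz":-60,"ax":0,"ay":40,"az":0,"jaw":0},
    {"tx":-160,"ty":-130,"tz":-60,"ax":0,"ay":48,"az":0,"jaw":0},
    {"tx":-160,"ty":-130,"tz":-60,"ax":0,"ay":56,"az":0,"jaw":0},
  ],
)

```text
clock: 5.15
position: [0.615, -0.2863, 0.1417]
tool_rot: [0.655, -0.654, -0.267, 0.27]
wrist_force: [-0.5, -0.0, 0.2]
grip_width: 0.0854
```

```bash
python3 - <<'E'
from h import *
s,R=pose();print(s["clock"],s["position"],tobar(s["position"]),s["wrist_force"],s["q"].round(2));
for n in("top","scene"):
    c=grab(n);save(c,n+"3.png");print(n,blockpose(c,-100))
r=load("top0");W=world(r)
cv2.imwrite("pics/t3.png",cv2.resize(load("top3")["pixels"][100:300,120:360,::-1],(720,600)))
jog(*frombar(-385,7),.1,BY)
E
```

```text
5.15 [ 0.61496121 -0.2863449   0.14170737] [-456.40982792    9.04249097] [-0.45480855 -0.00387897  0.15778871] [-0.55  0.56  0.2   1.21 -0.    0.24]
top ((-282.60516357421875, 6.414836883544922), (141.48655700683594, 102.14768981933594), 0.20504017174243927)
scene ((-281.84283447265625, 7.6624603271484375), (142.72793579101562, 105.12784576416016), 0.24362218379974365)
t [41.8 41.9 58. ] a [-0.07 33.89 -0.2 ]
```

View pics/t3.png

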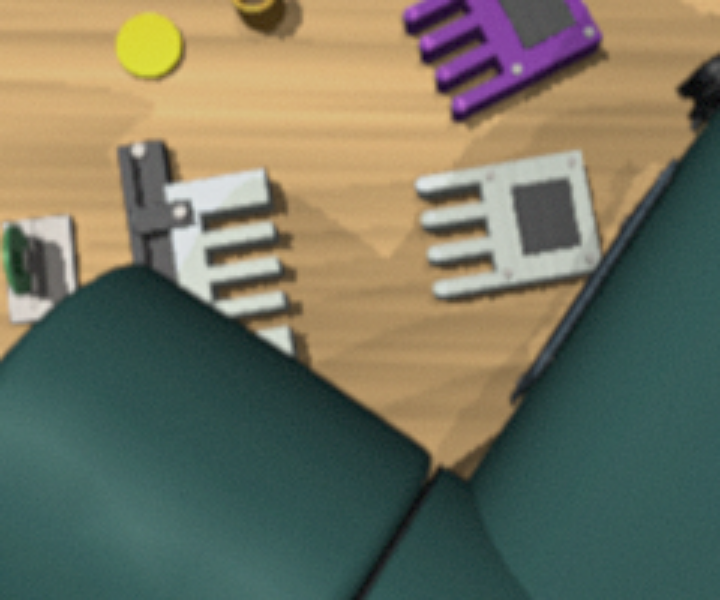

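The block now lies square to the bar at y ≈ 7 mm, turned 0.2°, with its fins facing the slots. I'll move behind its rear face and go down, checking the pack offset in both views at the same time.

>>> jog_arm(
  commands=[
    {"tx":10,"ty":0,"tz":10,"ax":0,"ay":8,"az":0,"jaw":0},
    {"tx":20,"ty":0,"tz":20,"ax":0,"ay":16,"az":0,"jaw":0},
    {"tx":30,"ty":0,"tz":40,"ax":0,"ay":24,"az":0,"jaw":0},
    {"tx":42,"ty":10,"tz":58,"ax":0,"ay":32,"az":0,"jaw":0},
    {"tx":42,"ty":42,"tz":58,"ax":0,"ay":34,"az":0,"jaw":0},
    {"tx":42,"ty":60,"tz":58,"ax":0,"ay":34,"az":0,"jaw":0},
    {"tx":42,"ty":60,"tz":58,"ax":0,"ay":34,"az":0,"jaw":0},
    {"tx":42,"ty":60,"tz":58,"ax":0,"ay":34,"az":0,"jaw":0},
  ],
)

```text
clock: 6.05
position: [0.6033, -0.2159, 0.0825]
tool_rot: [-0.704, 0.704, 0.066, -0.069]
wrist_force: [-0.1, 0.1, 0.5]
grip_width: 0.0856
```

```bash
python3 - <<'E'
from h import *
s,R=pose();print(s["clock"],s["position"],tobar(s["position"]),R.as_matrix().round(3).tolist())
jog(*frombar(-385,7),.012,BY)
for n in("top0","scene0","scene3"):
    c=load(n);W,m=topmask(c,.040,.049);b=tobar(W)
    m&=(b[...,0]>-84)&(b[...,0]<-30)&(abs(b[...,1])<120)
    y=b[...,1][m];print(n,"pack y",np.percentile(y,[.5,99.5]).round(1),"mid",np.percentile(y,[.5,99.5]).mean().round(1))
    k=m&(b[...,0]>-80)&(b[...,0]<-40);h,_=np.histogram(b[...,1][k],np.arange(-90,100,3));print(h)
    m2=(W[...,2]>.040)&(W[...,2]<.049)&(b[...,0]>-330)&(b[...,0]<-200)&(abs(b[...,1])<90);yy=b[...,1][m2&(c["pixels"].max(2)>110)];print(" block y mid",np.percentile(yy,[.5,99.5]))
E
```

```text
6.05 [ 0.60329729 -0.21593565  0.08250253] [-385.06624247    7.14456127] [[0.982, -0.004, -0.19], [0.19, -0.0, 0.982], [-0.004, -1.0, 0.0]]
t [ 0.4 70.5  0. ] a [-0.01  0.03 -0.21]
top0 pack y [-74.5  89.1] mid 7.3
[ 0  0  0  0  2 15 18 17 18 20 16 17 18 20 12  0  0  0  0  0 13 20 14 17
 15  0  0  0  0  0 11 19 19 18 11  0  0  0  0  0 10 18 19 19 10  0  0  0
  0  0 10 17 15 22 18 17 18 17 18 16  0  0  0]
 block y mid [-18.9910389   85.32569316]
scene0 pack y [-73.2  91.5] mid 9.1
[ 0  0  0  0  0  7 13 11  8  7 11  6 14  7  8  2  0  0  0  0  5 13  9  6
 10  3  0  0  0  0  1 15  8  8  6  2  0  0  0  0  3 15  8  8  6  3  0  0
  0  0  5 14  7 10  6  9  8  5  5  4  7  0  0]
 block y mid [-17.30168563  87.7743192 ]
scene3 pack y [-73.4  91.4] mid 9.0
[ 0  0  0  0  0  7 12 10  9  9 11  9  8 10  7  4  0  0  0  0  5 16  7 10
 10  2  0  0  0  0  3 17  8  6 10  2  0  0  0  0  4 11 11  8  9  2  0  0
  0  0  3 12 10  7  6  8  5 10  6  7  4  0  0]
 block y mid [-43.19635431  60.46805695]
```

>>> jog_arm(
  commands=[
    {"tx":0,"ty":40,"tz":0,"ax":0,"ay":0,"az":0,"jaw":0},
    {"tx":0,"ty":66,"tz":0,"ax":0,"ay":0,"az":0,"jaw":0},
    {"tx":0,"ty":70,"tz":0,"ax":0,"ay":0,"az":0,"jaw":0},
    {"tx":0,"ty":70,"tz":10,"ax":0,"ay":0,"az":0,"jaw":0},
    {"tx":0,"ty":70,"tz":16,"ax":0,"ay":0,"az":0,"jaw":0},
    {"tx":0,"ty":70,"tz":20,"ax":0,"ay":0,"az":0,"jaw":0},
    {"tx":0,"ty":70,"tz":26,"ax":0,"ay":0,"az":0,"jaw":0},
    {"tx":0,"ty":70,"tz":34,"ax":0,"ay":0,"az":0,"jaw":0},
    {"tx":0,"ty":70,"tz":42,"ax":0,"ay":0,"az":0,"jaw":0},
    {"tx":0,"ty":70,"tz":50,"ax":0,"ay":0,"az":0,"jaw":0},
    {"tx":0,"ty":70,"tz":58,"ax":0,"ay":0,"az":0,"jaw":0},
  ],
)

```text
clock: 7.15
position: [0.5933, -0.1599, 0.0142]
tool_rot: [-0.703, 0.705, 0.067, -0.068]
wrist_force: [1.5, -7.0, 4.3]
grip_width: 0.085
```

>>> jog_arm(
  commands=[
    {"tx":0,"ty":0,"tz":8,"ax":0,"ay":0,"az":0,"jaw":0},
    {"tx":0,"ty":0,"tz":16,"ax":0,"ay":0,"az":0,"jaw":0},
    {"tx":0,"ty":0,"tz":24,"ax":0,"ay":0,"az":0,"jaw":0},
    {"tx":0,"ty":0,"tz":32,"ax":0,"ay":0,"az":0,"jaw":0},
    {"tx":0,"ty":0,"tz":40,"ax":0,"ay":0,"az":0,"jaw":0},
    {"tx":0,"ty":0,"tz":48,"ax":0,"ay":0,"az":0,"jaw":0},
    {"tx":0,"ty":0,"tz":56,"ax":0,"ay":0,"az":0,"jaw":0},
    {"tx":0,"ty":0,"tz":60,"ax":0,"ay":0,"az":0,"jaw":0},
    {"tx":0,"ty":0,"tz":63,"ax":0,"ay":0,"az":0,"jaw":0},
    {"tx":0,"ty":0,"tz":63,"ax":0,"ay":0,"az":0,"jaw":0},
  ],
)

```text
clock: 8.15
position: [0.5825, -0.0983, 0.0153]
tool_rot: [-0.702, 0.706, 0.068, -0.067]
wrist_force: [1.7, -4.5, 4.5]
grip_width: 0.0854
```

```bash
python3 - <<'E'
from h import *
s,R=pose();print(s["clock"],s["position"],tobar(s["position"]),s["wrist_force"])
jog(*frombar(-184.5,7),.012,BY)
for n in("top","scene"):
    c=grab(n);save(c,n+"4.png")
    print(n,blockpose(c,-95))
a=load("scene4")["pixels"][130:250,200:380,::-1];cv2.imwrite("pics/s4.png",cv2.resize(a,(750,500)))
E
```

```text
8.15 [ 0.58247338 -0.09825877  0.01531499] [-265.57565779    5.27805518] [ 1.65347176 -4.50912173  4.52048839]
t [-1.7  2.9 81.1] a [0.33 0.02 0.07]
top ((-131.86358642578125, -40.45692825317383), (39.61114501953125, 12.759329795837402), 2.461744785308838)
scene ((-175.9849853515625, 7.798892974853516), (107.39825439453125, 129.69778442382812), 89.529296875)
```

View pics/s4.png

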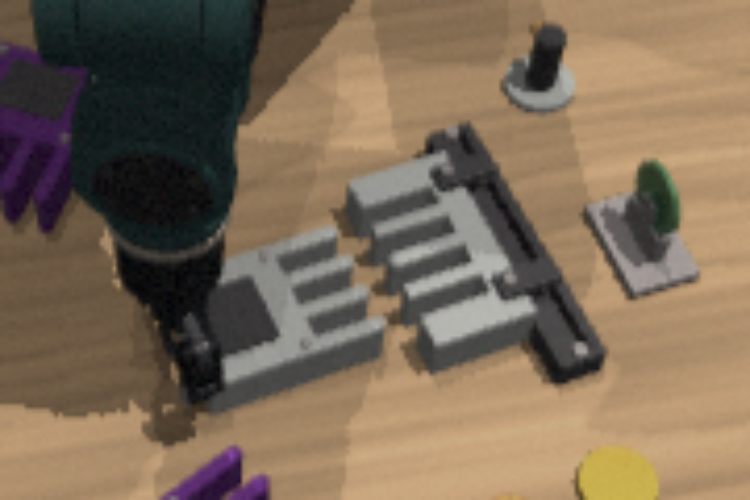

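```bash
python3 - <<'E'
from h import *
for n in ("scene4","scene3","top4"):
    c=load(n);W=world(c);b=tobar(W);sat=np.ptp(c["pixels"].astype(int),axis=2)
    z=(W[...,2]>.040)&(W[...,2]<.050)&(sat<45)&(abs(b[...,1])<120)
    off=-113 if n!="scene3" else -213
    for lab,lo,hi in(("fins",off+4,off+45),("pack",-80,-35)):
        k=z&(b[...,0]>lo)&(b[...,0]<hi);y=np.sort(b[...,1][k]);g=np.where(np.diff(y)>4)[0]
        s=np.r_[y[0],y[g+1]];e=np.r_[y[g],y[-1]];print(n,lab,[(round(p,1),round(q,1)) for p,q in zip(s,e)])
E
```

```text
scene4 fins [(np.float64(-73.7), np.float64(-44.3)), (np.float64(-27.4), np.float64(-13.8)), (np.float64(2.4), np.float64(14.3)), (np.float64(32.4), np.float64(44.7)), (np.float64(62.4), np.float64(95.5))]
scene4 pack [(np.float64(-73.7), np.float64(-42.3)), (np.float64(-28.5), np.float64(-13.8)), (np.float64(1.9), np.float64(15.5)), (np.float64(31.7), np.float64(45.6)), (np.float64(60.7), np.float64(95.5))]Traceback (most recent call last):
  File "<stdin>", line 8, in <module>
IndexError: index 0 is out of bounds for axis 0 with size 0
```

```bash
python3 - <<'E'
from h import *
for n in ("scene4","top4"):
    c=load(n);W=world(c);b=tobar(W);sat=np.ptp(c["pixels"].astype(int),axis=2)
    z=(W[...,2]>.040)&(W[...,2]<.050)&(sat<45)&(abs(b[...,1])<100)
    for lab,lo,hi in(("front",-135,-118),("back",-160,-143),("pack",-80,-40)):
        k=z&(b[...,0]>lo)&(b[...,0]<hi);y=np.sort(b[...,1][k])
        if not len(y): continue
        g=np.where(np.diff(y)>4)[0]
        s=np.r_[y[0],y[g+1]];e=np.r_[y[g],y[-1]];print(n,lab,s.round(1),e.round(1),((s+e)/2).round(1))
E
```

```text
scene4 front [-45.8 -15.6  14.9  44.4] [-32.   -2.2  27.7  60.2] [-38.9  -8.9  21.3  52.3]
scene4 back [-44.8 -15.1  15.6  44.4] [-32.1  -0.3  27.9  58.1] [-38.5  -7.7  21.8  51.3]
scene4 pack [-73.7 -28.5   1.9  32.4  60.7] [-42.3 -13.8  15.5  45.6  95.5] [-58.  -21.2   8.7  39.   78.1]
top4 front [-46.5 -15.4] [-33.7 -14.8] [-40.1 -15.1]
top4 back [-45.6] [-39.2] [-42.4]
top4 pack [-75.4 -29.4   0.5  31.1  61.5] [-46.3 -16.2  13.7  43.2  64.4] [-60.9 -22.8   7.1  37.2  63. ]
```

Measured in both views, the fins sit about 2 mm to the -y side of the slot middles. I'll push on with a small sideways correction (tool -x is bar +y).

>>> jog_arm(
  commands=[
    {"tx":-0.5,"ty":2,"tz":5,"ax":0,"ay":0,"az":0,"jaw":0},
    {"tx":-1.5,"ty":2,"tz":10,"ax":0,"ay":0,"az":0,"jaw":0},
    {"tx":-3,"ty":2,"tz":15,"ax":0,"ay":0,"az":0,"jaw":0},
    {"tx":-4,"ty":2,"tz":20,"ax":0,"ay":0,"az":0,"jaw":0},
    {"tx":-4,"ty":2,"tz":23,"ax":0,"ay":0,"az":0,"jaw":0},
    {"tx":-4,"ty":2,"tz":23,"ax":0,"ay":0,"az":0,"jaw":0},
  ],
)

```text
clock: 8.85
position: [0.5754, -0.0769, 0.0143]
tool_rot: [-0.701, 0.706, 0.069, -0.066]
wrist_force: [1.5, -5.7, 5.2]
grip_width: 0.0852
```

```bash
cat >> h.py <<'E'
def edges(c,lo,hi):
    W=world(c);b=tobar(W);sat=np.ptp(c["pixels"].astype(int),axis=2)
    k=(W[...,2]>.040)&(W[...,2]<.050)&(sat<45)&(abs(b[...,1])<100)&(b[...,0]>lo)&(b[...,0]<hi);y=np.sort(b[...,1][k])
    if not len(y): return
    g=np.where(np.diff(y)>4)[0];s=np.r_[y[0],y[g+1]];e=np.r_[y[g],y[-1]];print(s.round(1),e.round(1),((s+e)/2).round(1))
E
python3 - <<'E'
from h import *
s,R=pose();print(s["clock"],s["position"],tobar(s["position"]),s["wrist_force"])
jog(*frombar(-184.5,8),.012,BY)
c=grab("scene");save(c,"scene5.png")
edges(c,-105,-95);edges(c,-140,-120);edges(c,-78,-40)
E
```

```text
8.85 [ 0.57538229 -0.07685037  0.01434359] [-243.21107978    8.1812725 ] [ 1.45417424 -5.68483682  5.2278084 ]
t [ 0.2  1.9 58.7] a [0.44 0.02 0.21]
[-40.7 -11.9  17.7  47.5] [-28.1   2.6  30.8  59.3] [-34.4  -4.7  24.3  53.4]
[-42.7 -11.9  18.9  47.2] [-27.9   2.3  33.3  61.1] [-35.3  -4.8  26.1  54.2]
[-73.6 -27.6   2.7  31.7  61.7] [-43.  -14.5  18.   46.8  92.7] [-58.3 -21.1  10.4  39.2  77.2]
```

The fins are now centred on the slots to within about 0.6 mm. I'll push straight in.

>>> jog_arm(
  commands=[
    {"tx":0,"ty":0,"tz":6,"ax":0,"ay":0,"az":0,"jaw":0},
    {"tx":0,"ty":0,"tz":12,"ax":0,"ay":0,"az":0,"jaw":0},
    {"tx":0,"ty":0,"tz":18,"ax":0,"ay":0,"az":0,"jaw":0},
    {"tx":0,"ty":0,"tz":24,"ax":0,"ay":0,"az":0,"jaw":0},
    {"tx":0,"ty":0,"tz":30,"ax":0,"ay":0,"az":0,"jaw":0},
  ],
)

```text
clock: 9.4
position: [0.5702, -0.0475, 0.0148]
tool_rot: [-0.701, 0.707, 0.069, -0.065]
wrist_force: [2.2, -7.9, 3.9]
grip_width: 0.0852
```

```bash
python3 - <<'E'
from h import *
s,R=pose();print(s["clock"],tobar(s["position"]),s["wrist_force"]);jog(*frombar(-184.5,8),.012,BY)
E
```

```text
9.4 [-213.44239813    7.67827313] [ 2.23460974 -7.92351883  3.87917207]
t [-0.3  2.5 29. ] a [0.53 0.01 0.27]
```

Sliding in freely, force about 8 N.

>>> jog_arm(
  commands=[
    {"tx":0,"ty":0,"tz":6,"ax":0,"ay":0,"az":0,"jaw":0},
    {"tx":0,"ty":0,"tz":12,"ax":0,"ay":0,"az":0,"jaw":0},
    {"tx":0,"ty":0,"tz":18,"ax":0,"ay":0,"az":0,"jaw":0},
    {"tx":0,"ty":0,"tz":22,"ax":0,"ay":0,"az":0,"jaw":0},
    {"tx":0,"ty":0,"tz":25,"ax":0,"ay":0,"az":0,"jaw":0},
  ],
)

```text
clock: 9.9
position: [0.5658, -0.0228, 0.015]
tool_rot: [-0.7, 0.707, 0.07, -0.065]
wrist_force: [0.7, -6.8, 4.7]
grip_width: 0.0852
```

>>> jog_arm(
  commands=[
    {"tx":0,"ty":0,"tz":2,"ax":0,"ay":0,"az":0,"jaw":0},
    {"tx":0,"ty":0,"tz":3,"ax":0,"ay":0,"az":0,"jaw":0},
  ],
)

```text
clock: 10.1
position: [0.565, -0.0195, 0.015]
tool_rot: [-0.7, 0.707, 0.07, -0.065]
wrist_force: [1.0, -5.4, 1.0]
grip_width: 0.0848
```

```bash
python3 - <<'E'
from h import *
s,R=pose();print(s["clock"],tobar(s["position"]),s["wrist_force"])
c=grab("scene");save(c,"scene6.png");cv2.imwrite("pics/s6.png",cv2.resize(c["pixels"][120:250,210:390,::-1],(770,556)))
E
```

```text
10.1 [-184.96171869    7.46140947] [ 1.03162831 -5.41582163  0.9903161 ]
```

View pics/s6.png

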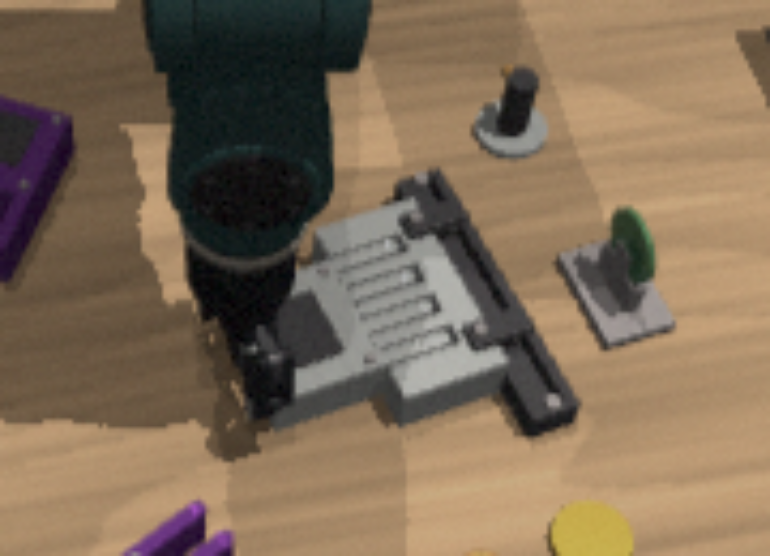

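All four fins are in the slots, at crop (370,245) to (430,345), and the body is at or very near the pack face. The force hasn't risen yet, so I'll press on gently until contact.

>>> jog_arm(
  commands=[
    {"tx":0,"ty":0,"tz":1,"ax":0,"ay":0,"az":0,"jaw":0},
    {"tx":0,"ty":0,"tz":1.5,"ax":0,"ay":0,"az":0,"jaw":0},
  ],
)

```text
clock: 10.35
position: [0.5649, -0.0188, 0.0151]
tool_rot: [-0.7, 0.708, 0.07, -0.065]
wrist_force: [1.1, -12.0, -1.2]
grip_width: 0.0854
```

>>> jog_arm(
  commands=[
    {"tx":0,"ty":0,"tz":1,"ax":0,"ay":0,"az":0,"jaw":0},
    {"tx":0,"ty":0,"tz":1.5,"ax":0,"ay":0,"az":0,"jaw":0},
  ],
)

```text
clock: 10.55
position: [0.5649, -0.0188, 0.0152]
tool_rot: [-0.698, 0.709, 0.069, -0.065]
wrist_force: [1.5, -19.3, -1.3]
grip_width: 0.0856
```

The force rises to 19 N with no further motion, so the block is home. I'll back off, lift away and check.

>>> jog_arm(
  commands=[
    {"tx":0,"ty":0,"tz":-5,"ax":0,"ay":0,"az":0,"jaw":0},
    {"tx":0,"ty":0,"tz":-20,"ax":0,"ay":0,"az":0,"jaw":0},
    {"tx":0,"ty":0,"tz":-40,"ax":0,"ay":0,"az":0,"jaw":0},
    {"tx":0,"ty":-45,"tz":-60,"ax":0,"ay":0,"az":0,"jaw":0},
    {"tx":0,"ty":-90,"tz":-80,"ax":0,"ay":0,"az":0,"jaw":0},
    {"tx":0,"ty":-120,"tz":-120,"ax":0,"ay":0,"az":0,"jaw":0},
    {"tx":0,"ty":-120,"tz":-160,"ax":0,"ay":0,"az":0,"jaw":0},
    {"tx":0,"ty":-120,"tz":-200,"ax":0,"ay":0,"az":0,"jaw":0},
    {"tx":0,"ty":-120,"tz":-200,"ax":0,"ay":0,"az":0,"jaw":0},
    {"tx":0,"ty":-120,"tz":-200,"ax":0,"ay":0,"az":0,"jaw":0},
  ],
)

```text
clock: 11.55
position: [0.6014, -0.2144, 0.1379]
tool_rot: [-0.699, 0.709, 0.069, -0.064]
wrist_force: [0.2, -0.0, 0.1]
grip_width: 0.0856
```

```bash
python3 - <<'E'
from h import *
s,R=pose();print(s["clock"],s["position"],s["wrist_force"])
for n in("scene","top"):
    c=grab(n);save(c,n+"7.png");W,m=topmask(c,.038,.050);b=tobar(W);k=m&(b[...,0]>-200)&(b[...,0]<-89)&(abs(b[...,1])<110)
    r=cv2.minAreaRect(b[k].astype(np.float32));print(n,r,"rear x",np.percentile(b[...,0][k],.5),"z",np.median(W[k][:,2]))
a,b=load("scene7")["pixels"][120:250,210:390,::-1],load("top7")["pixels"][130:260,150:330,::-1]
cv2.imwrite("pics/f7.png",cv2.resize(np.vstack([a,b]),(415,600),interpolation=cv2.INTER_CUBIC))
E
```

```text
11.55 [ 0.60137717 -0.21444153  0.13790313] [ 0.20426893 -0.00332412  0.0515926 ]
scene ((-131.58993530273438, 8.855731964111328), (84.55618286132812, 104.11304473876953), 0.829535961151123) rear x -172.99927417177773 z 0.04669743733991538
top ((-130.91452026367188, 7.354198455810547), (83.77951049804688, 102.25556945800781), 0.019993960857391357) rear x -172.42546955114784 z 0.04606292491639641
```

View pics/f7.png

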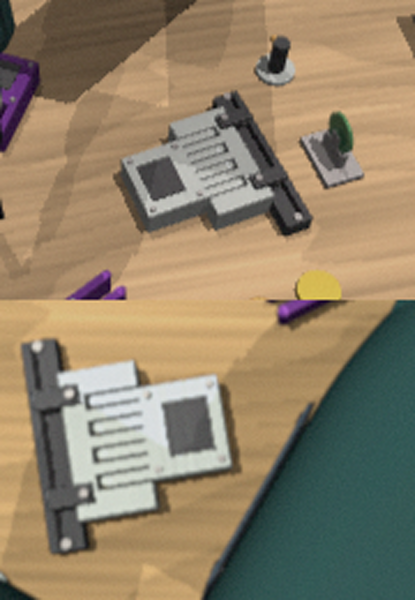

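Both views show the block fully in and square to the pack. Its rear face is at x ≈ -172.5 to -173 mm, where home is -173 mm, and the gripper is clear.

```bash
python3 -c "
from rig import robot
print(robot.sign_off())"
```

```text
the job is handed in; nothing more can be done
None
```

The block is fully home in the fin pack, and the job was handed in at about 11.6 s on the robot's clock. I pushed the block's flank with the open fingers to square it and bring it about 28 mm sideways. I then pushed it into the slots from behind, with a 2 mm sideways correction on the way.

**Final checks:**
- **Home position:** pressing further raised the force to 19 N with no more motion. The block's rear face measures x = -172.4 mm in the top view and -173.0 mm in the scene view; home is -173 mm.
- **Alignment:** the block is at y ≈ 7.4 to 8.9 mm. Its turn reads 0.02° in the top view and 0.8° in the scene view, against a limit of 3.4°. The gap between the views is within the roughly 2 mm calibration.
- **Flatness:** the block's top measures about 46 mm high, the same as before it was moved, so it is flat on the table.
- **Robot and bystanders:** the robot is clear of everything, with near-zero wrist force. The bystanders in the last pictures look undisturbed, and the arm never worked near them, but I did not measure their positions.

Two jog calls were refused early on because each row needs every key. Nothing moved, so they had no effect.

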